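# Tug-check a centrifuge lid and start the run

## Task

Before starting the small centrifuge, check that its lid is really caught: pull the lid's blue sprung handle straight up until it is drawn well out of the lid, and keep that pull on for about a second. If the lid comes up, shut it, press it down firmly until the catch takes, and tug again until the lid stays down under the full pull. Then let go, press the green start button fully down and leave the lid shut; do not disturb the things standing beside the machine.

Things in the scene. Friction and masses are not known exactly. Their poses are not given: they have to be found in the camera images.
- centrifuge: White benchtop centrifuge, fixed; origin under its centre at bench height, x from its front to its back (away from the robot), z up. Main case x -90 to +170 mm, 270 mm wide, 140 mm high; in front a deck x -175 to -90 mm, 100 mm high, with display and start button. Lid on top: slab 217 x 262 x 28 mm, top 175 mm above the bench, hinged along y at the back (x +130, z 150 mm).
- lid (a joint): Lid hinge (rad): 0 = resting shut on its sprung seal, positive = open (front edge up), to 1.4; pushed down it sinks to -0.035 at most. Shut, it looks the same caught or not (random at the start; caught, it has 1 mm of play). An uncaught lid (0.65 kg) starts to lift at 4 to 7 N on the handle, up to 12 N by 15 to 20 mm if pulled straight up; let go, it sinks shut.
- handle (a joint): How far the sprung handle is drawn up out of the lid (m): 0 = down on its stop, 0.009 = fully out. The spring starts at about 3 N, and needs about 10 N at 6 mm and 14 N at the full 9 mm. Pushed down, the handle is solid and presses the lid.
- handle_grip (a point): Middle of the blue handle's bar: a round sleeve 14 mm thick, 82 mm long, along the centrifuge's y axis, turning freely on its rod between two posts 48 mm to either side; 40 mm above the lid's top (215 mm above the bench when shut), 33 mm free under it; 190 mm in front of the hinge line (x -60 mm in the centrifuge frame). z is the way it draws out.
- lid_front (a point): Middle of the lid's top front edge, over the hidden catch, 20 mm in front of the handle. An uncaught lid catches, without visible sign, when pressed 3 to 5 mm down at the handle or here; that takes 10 to 18 N, differing from start to start. Pressing a caught lid does no harm; once caught the catch holds over 25 N and does not let go.
- start (a joint): How far the start button is pressed (m): 0 = up, 0.006 = fully down; it springs back. Fully down takes 5 N.
- start_top (a point): Centre of the top of the green start button, 28 mm across, facing up, 122 mm above the bench on the front deck (x -135 mm, y -75 mm in the centrifuge frame).
- tube_rack: Green tube rack with coloured caps, 130 x 70 x 65 mm, loose, standing beside the centrifuge; origin at the centre of its underside. Leave alone.
- bucket: Black rotor bucket with an amber domed cover, 72 mm across, 96 mm high, loose; origin at the centre of its underside. Leave alone.
- reagent: Amber bottle with a blue cap, 60 mm across, 120 mm high, loose; origin at the centre of its underside. Leave alone.

How it is judged:
On the way, in this order (a step that is already met when the one before it is completed fails the run):
1. the handle is drawn out at least 6 mm (10 N or more) while the lid stays down but for the catch's play, held 0.6 s (value of joint handle above 0.006 m and value of joint lid below 0.012 rad), for 0.6 s.
2. then the start button is pressed at least 4.5 mm with the lid shut and the handle let go (value of joint start above 0.0045 m and value of joint lid below 0.015 rad and value of joint handle below 0.002 m), for 0.05 s.
At the end, for the whole second after the job is handed in: The lid is shut (within 0.012 rad of its rest), its catch having held a tug of 10 N or more; the handle is back down (within 2 mm), the start button has been pressed after that and is up again (within 1.5 mm) (value of joint lid between -0.012 and 0.012 rad and value of joint handle below 0.002 m and value of joint start below 0.0015 m); the robot touches nothing.
It fails at once if the tube rack beside the machine is moved more than 25 mm or tipped (distance of tube_rack from where it was at the start of the episode above 0.025 m or angle between tube_rack's own z axis and vertical above 0.3 rad).
It fails at once if the rotor bucket beside the machine is moved more than 25 mm or tipped (distance of bucket from where it was at the start of the episode above 0.025 m or angle between bucket's own z axis and vertical above 0.3 rad).
It fails at once if the bottle beside the machine is moved more than 25 mm or tipped (distance of reagent from where it was at the start of the episode above 0.025 m or angle between reagent's own z axis and vertical above 0.3 rad).
It fails at once if the start button is pressed while the lid is open (value of joint start above 0.003 m and value of joint lid above 0.03 rad).
It also fails if it takes over 58 s, if anything falls off the work surface, if the arm or the gripper's body presses on something with over 40 N, if the wrist force passes 120 N, or if a joint passes its speed limit or range.

## Robot

A 6-joint arm with a two-finger parallel gripper is mounted at the origin on the work surface. World frame = base frame: x ahead of the robot, y to its left, z up, the work surface at z = 0. Lengths are in m, angles in rad, forces in N, time in s.
With the tool pointing down it reaches from about 0.35 to 0.975 m from the base axis. Payload 4.9 kg.
Tool frame: the origin (TCP) lies between the finger pads; the fingertips stand 25 mm ahead of it and the grasp point (between the pads) lies 6 mm ahead of it (manip.tcp_to_tips is the z of the fingertips in the tool frame, in m); z points along the fingers, y is the line along which they close (so a half turn about z gives the same grasp; the last joint's range is limited). The gripper opens to 85 mm and grips with 20 to 120 N. Pads are 22 mm wide; open, the fingers measure 114 mm over their backs; the gripper's body (76 mm by 85 mm) begins 54 mm behind the grasp point. The pads swing forward as they close: fully open they stand 13 mm farther back than shut.
Start: joints at [-1.432, 0.053, 1.613, -0, 1.476, -0.119], TCP at [0.159, -0.604, 0.231] pointing down, gripper open.
Joint ranges: [-3.01, 3.01], [-1.01, 2.22], [0.06, 2.58], [-1.02, 4.17], [0.09, 2.62], [-3.14, 3.14]. Speed limits (rad/s): [2.57, 2.57, 3.14, 3.14, 3.14, 3.14].

## Interface

Orientations are given as a unit quaternion [w, x, y, z].
In Python, from plant import manip gives the robot as it stands. The module is installed in compiled form; this text tells all that it offers.
- The arm moves only by the tool arm_command, never from a script. Its argument "moves" is a list of rows, each a list of 3 entries, a list of its own where there are three numbers: the opening, from -1 (shut) to 1 (fully open), then the shift along the tool's x, y, z in units of 0.15 m (1.0 is 0.15 m), then the turn about the tool's z in units of 2 pi rad (1.0 is 2 pi rad). A call has 1 to 20 rows; each row is the pose to reach, as a shift and turn from the pose commanded when the call began, along the tool's axes at that moment, turning the shorter way round; what a row does not reach only later rows make up. A row lasts 1/12 s, in which the tool goes at most 41.7 mm and 7.16 degrees, less where a joint would pass 70% of its speed; a pose out of reach is approached as far as the arm can. A call with a number of a shift or a turn outside -1 to 1 is refused whole. A call with a gripper value outside its range is refused whole. The fingers move at their own pace and stop on an object; the grip force is fixed at half the most. Time passes only in rows, so rows that repeat a pose let the fingers close. It gives the time, the measured TCP pose, the force, the opening and the grip force at its end, in the units of the state.
- manip.state(): the state, without advancing time (a new reading comes with each control period).
- manip.grab_frame(name): name is "side" or "top"; returns a dict with "frame" (400x640x3 uint8, red, green, blue), "fx", "fy", "cx", "cy" (pixels), "R" (3x3) and "t" (3): a world point X has camera coordinates R X + t. Camera axes: x right, y down, z forward; pixel columns grow to the right and rows downward; lengths in m; the calibration is good to about 2 mm. A picture is of the moment at which its call begins. There is no depth.
- manip.job_done(): hands the job in; it is judged then, once.
Trained networks look in a picture, given as the dict that the camera call returned (one of the last four; its "shot" number tells which), for a name from the list of things; names that differ only in an ending like _2 or _b are one class to them, and where a whole thing is asked for, a point or a joint stands for the part that bears it (a point fixed in the world has none). Each returns a list of dicts, best first, with "confidence" (0 to 1); they miss things now and then, are a little off and sometimes report something else, mostly with a low value. They report only what shows in the picture. A call takes as long as a camera call.
- manip.search_frame(picture, target): "extent" ([left, top, right, bottom] in pixels, round what is visible of it).
The state is a dict: "time": time; "joint_pos": joint angles; "joint_vel": joint speeds; "joint_efforts": joint torques, N m; "tool_pos": TCP position; "tool_rot": TCP orientation; "contact_force": force on the tool from outside, world axes, zero at the start; "ft_torque": the same for the moment, N m; "gripper_width": opening from 0.0 (shut) to 1.0 (fully open); "grasp_force": force on a finger pad.
Only numpy, scipy, OpenCV 4.12 (cv2) and the standard library are available. Lean on these libraries where they do the work, as an engineer would, in place of code of your own. Each camera call takes 0.05 s, during which the arm holds its last target. There are 200 camera calls.

## Working session

There is one attempt and no reset: what is moved stays moved. The work goes in short steps, Python scripts to look and compute and a tool call to move; the robot and the scene stay as the last step left them, time stands still between calls to the robot, and variables do not carry over. Pictures are saved under pics/ and viewed, at most 10 in all, crops included, and the job is handed in when it is done.

Besides the shell and the picture viewer there is one more tool, called after ">>>" by a JSON object that holds its "fn" and its "kwargs". arm_command: Moves the arm, as the interface text tells. Shifts and turns lie within -1 to 1; 1 stands for 0.15 m of shift or 2 pi rad of turn. Its arguments: {"type":"object","properties":{"moves":{"type":"array"}},"required":["moves"]}

```bash
mkdir -p pics; cat > h.py <<'E'
from plant import manip
import cv2, numpy as np
def ray(p,u,v):
    d=p["R"].T@np.array([(u-p["cx"])/p["fx"],(v-p["cy"])/p["fy"],1.]); return -p["R"].T@p["t"],d
def atz(p,u,v,z):
    c,d=ray(p,u,v); return c+d*(z-c[2])/d[2]
def proj(p,X):
    q=p["R"]@np.array(X)+p["t"]; return np.array([p["fx"]*q[0]/q[2]+p["cx"],p["fy"]*q[1]/q[2]+p["cy"]])
E
python3 - <<'E'
from h import *
np.set_printoptions(precision=4,suppress=True)
s=manip.state();print(s)
for n in("side","top"):
    p=manip.grab_frame(n);cv2.imwrite(f"pics/{n}0.png",p["frame"][:,:,::-1]);print(n,-p["R"].T@p["t"],p["R"],p["fx"])
    for t,z in(("centrifuge",.1),("handle_grip",.215),("handle",.215),("start_top",.122),("start",.122),("lid_front",.175),("tube_rack",.06),("bucket",.09),("reagent",.12)):
        for r in manip.search_frame(p,t)[:1]:
            e=r["extent"];print(t,round(r["confidence"],2),np.round(e,1),atz(p,(e[0]+e[2])/2,(e[1]+e[3])/2,z))
E
```

```text
{'time': 0.0, 'joint_pos': array([-1.432 ,  0.0533,  1.6143, -0.0001,  1.476 , -0.119 ]), 'joint_vel': array([-0.0001,  0.0002, -0.0002,  0.0023, -0.0008,  0.0002]), 'joint_efforts': array([ -0.0008, -39.3681, -37.0178,  -0.0001,   0.0071,  -0.    ]), 'tool_pos': array([ 0.1592, -0.6037,  0.2296]), 'tool_rot': array([-0.001 ,  0.9917,  0.1286, -0.    ]), 'contact_force': array([0.1915, 0.1033, 0.3921]), 'ft_torque': array([-0.0033,  0.0468,  0.0292]), 'grasp_force': 0.0, 'gripper_width': 0.9983884792599833}
side [ 0.2853 -0.6027  0.7699] [[ 0.8935 -0.4488  0.0163]
 [-0.2938 -0.6117 -0.7345]
 [ 0.3396  0.6515 -0.6784]] 396.25929211357965
centrifuge 0.66 [241.8 113.6 401.2 252.7] [0.6394 0.0912 0.1   ]
handle_grip 0.5 [286.  132.6 307.5 166.8] [0.5798 0.1061 0.215 ]
handle 0.51 [284.  127.3 306.7 170.2] [0.5783 0.111  0.215 ]
start_top 0.55 [275.2 196.7 288.1 204.1] [0.5141 0.053  0.122 ]
lid_front 0.94 [269.1 116.  385.8 194.4] [0.6609 0.103  0.175 ]
tube_rack 0.86 [218.8 142.1 267.  179.9] [0.4979 0.3203 0.06  ]
bucket 0.72 [284.4 243.9 319.9 290. ] [ 0.4864 -0.1248  0.09  ]
reagent 0.73 [347.2 225.5 378.2 273.6] [ 0.6116 -0.1604  0.12  ]
top [0.4835 0.0075 1.159 ] [[ 0.0162 -0.9994 -0.0294]
 [-0.9942 -0.0129 -0.1069]
 [ 0.1064  0.0309 -0.9938]] 502.1565890289588
centrifuge 0.71 [223.1  76.7 352.7 253.3] [0.6454 0.1334 0.1   ]
handle_grip 0.84 [251.3 179.5 309.  191.1] [0.5887 0.1335 0.215 ]
handle 0.95 [251.1 180.6 308.3 189.8] [0.5889 0.1344 0.215 ]
start_top 0.7 [315.3 218.  327.5 231. ] [0.5188 0.0583 0.122 ]
start 0.71 [319.2 215.  326.5 231.7] [0.5212 0.0554 0.122 ]
lid_front 0.61 [216.9  95.3 347.6 202.1] [0.6666 0.1366 0.175 ]
tube_rack 0.71 [168.5 198.6 211.3 257.8] [0.5084 0.351  0.06  ]
bucket 0.63 [374.4 222.  406.  250.7] [ 0.4971 -0.086   0.09  ]
reagent 0.94 [388.5 157.5 414.8 184.1] [ 0.6329 -0.1067  0.12  ]
```

```bash
python3 - <<'E'
from h import *
a=cv2.imread("pics/side0.png")[90:300,190:440];b=cv2.imread("pics/top0.png")[60:280,150:430]
cv2.imwrite("pics/s1.png",cv2.resize(a,None,fx=3.0,fy=2.8,interpolation=2));cv2.imwrite("pics/t1.png",cv2.resize(b,None,fx=2.7,fy=2.7,interpolation=2))
E
```

```text
(no output)
```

View pics/s1.png

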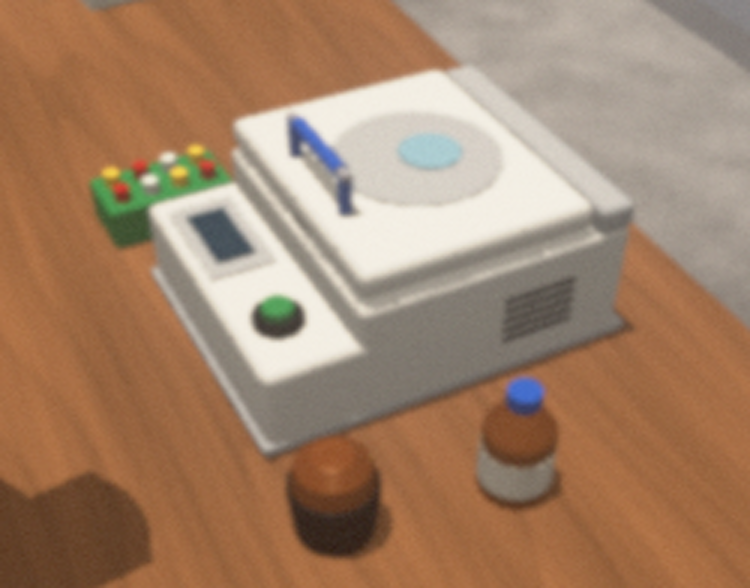

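View pics/t1.png

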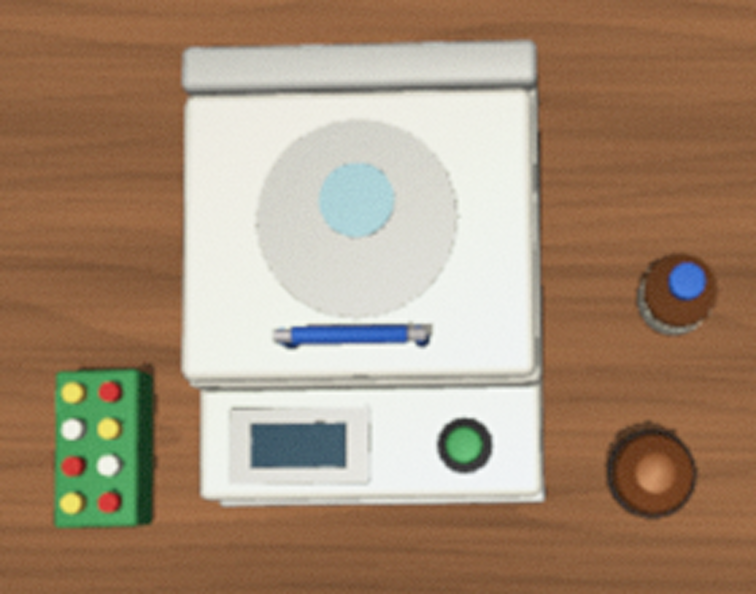

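The side view shows a shut lid with the handle's bar centre at about full-image (295,148) and the button at (281,202). The top view shows the bar at about (280,184) and the button at (322,225). The rack is to the left; the bucket and bottle are to the right, all clear of the machine. Next I refine these by colour.

```bash
cat > m.py <<'E'
from h import *
np.set_printoptions(precision=4,suppress=True)
def blob(p,box,lo,hi):
    l,t,r,b=box;h=cv2.cvtColor(np.ascontiguousarray(p["frame"][t:b,l:r]),cv2.COLOR_RGB2HSV)
    m=cv2.inRange(h,lo,hi);n,lab,st,c=cv2.connectedComponentsWithStats(m)
    i=1+np.argmax(st[1:,4]);ys,xs=np.where(lab==i);(cx,cy),wh,a=cv2.minAreaRect(np.c_[xs,ys].astype(np.float32))
    bp=cv2.boxPoints(((cx,cy),wh,a))+[l,t];return (cx+l,cy+t),wh,bp,len(xs)
E
python3 - <<'E'
from m import *
for n,bb,gb in(("top",(240,170,320,200),(300,210,345,240)),("side",(280,125,312,172),(270,190,296,210))):
    p=manip.grab_frame(n)
    for bx,lo,hi,z in((bb,(105,130,120),(125,255,255),.215),(gb,(50,90,70),(85,255,255),.122)):
        c,wh,bp,N=blob(p,bx,lo,hi);print(n,c,wh,N,"->",atz(p,*c,z))
        if z>.2:
            e=bp[np.argsort(np.linalg.norm(bp-bp[0],axis=1))];a,b=(e[0]+e[1])/2,(e[2]+e[3])/2
            A,B=atz(p,*a,z),atz(p,*b,z);print(" ends",a,b,A,B,np.linalg.norm(A-B),"yaw deg",np.degrees(np.arctan((B-A)[0]/-(B-A)[1])))
E
```

```text
top (278.5, 183.5) (5.0, 41.0) 247 -> [0.5921 0.1367 0.215 ]
 ends [258.  183.5] [299.  183.5] [0.5916 0.1759 0.215 ] [0.5926 0.0977 0.215 ] 0.07814680943765678 yaw deg 0.7303095700800135
top (321.5, 224.5) (13.0, 13.0) 153 -> [0.5188 0.0581 0.122 ]
side (294.8066301345825, 140.67403411865234) (19.17698860168457, 2.3785412311553955) 48 -> [0.5906 0.1422 0.215 ]
 ends [288.3923 133.547 ] [301.221  147.8011] [0.5885 0.1774 0.215 ] [0.5925 0.1086 0.215 ] 0.06897987737196605 yaw deg 3.2995512193308527
side (282.0, 200.0) (6.0, 10.0) 59 -> [0.5154 0.054  0.122 ]
```

>>> {"fn": "arm_command", "kwargs": {"moves": [[1,[0,0,-0.4],0],[1,[0,0,-0.4],0],[1,[1,-1,-0.4],0],[1,[1,-1,-0.4],0],[1,[1,-1,-0.4],0],[1,[1,-1,-0.4],0],[1,[1,-1,-0.4],0],[1,[1,-1,-0.4],0],[1,[1,-1,-0.4],0]]}}

```text
time: 1.85
tool_pos: [0.2672, -0.4196, 0.2913]
tool_rot: [0.001, 0.991, 0.13, 0.0]
contact_force: [-1.0, -0.1, 0.8]
gripper_width: 1.002
grasp_force: 0.0
```

>>> {"fn": "arm_command", "kwargs": {"moves": [[1,[1,-1,0],0],[1,[1,-1,0],0],[1,[1,-1,0],0],[1,[1,-1,0],0],[1,[1,-1,0],0],[1,[1,-1,0],0],[1,[1,-1,0],0]]}}

```text
time: 2.43
tool_pos: [0.3737, -0.2373, 0.291]
tool_rot: [0.0, 0.991, 0.13, -0.0]
contact_force: [-0.0, -0.1, -0.2]
gripper_width: 0.998
grasp_force: 0.0
```

>>> {"fn": "arm_command", "kwargs": {"moves": [[1,[1,-1,0],-0.106],[1,[1,-1,0],-0.106],[1,[1,-1,0],-0.106],[1,[1,-1,0],-0.106],[1,[1,-1,0],-0.106],[1,[1,-1,0],-0.106],[1,[1,-1,0],-0.106],[1,[1,-1,0],-0.106]]}}

```text
time: 3.1
tool_pos: [0.4799, -0.0563, 0.2905]
tool_rot: [0.0, 0.896, 0.444, -0.001]
contact_force: [0.2, 0.5, 0.6]
gripper_width: 1.003
grasp_force: 0.0
```

```bash
cat > go.py <<'E'
from m import *
from scipy.spatial.transform import Rotation as Ro
def units(X,yaw):  # world TCP target, tool y at yaw(rad) from world x
    s=manip.state();q=s["tool_rot"];R=Ro.from_quat([q[1],q[2],q[3],q[0]]).as_matrix()
    ya=np.arctan2(R[1,1],R[0,1]);d=(yaw-ya+np.pi/2)%np.pi-np.pi/2
    print("t",s["time"],"pos",s["tool_pos"],"yaw",np.degrees(ya),"shift units",R.T@(np.array(X)-s["tool_pos"])/.15,"turn",-d/2/np.pi,"j",s["joint_pos"],"F",s["contact_force"],"g",s["gripper_width"],s["grasp_force"])
E
python3 -c "
from go import *
units([.5915,.137,.30],np.radians(1.5))"
```

```text
t 3.1 pos [ 0.4799 -0.0563  0.2905] yaw -37.24580278316009 shift units [ 1.4761 -0.1878 -0.065 ] turn -0.10762722995322246 j [-0.2703 -0.3233  1.855  -0.0011  1.6106  0.3797] F [0.1537 0.5236 0.6449] g 1.0030956554813395 0.0
```

>>> {"fn": "arm_command", "kwargs": {"moves": [[1,[1,-0.19,0],-0.108],[1,[1,-0.19,0],-0.108],[1,[1,-0.19,0],-0.108],[1,[1,-0.19,0],-0.108],[1,[1,-0.19,0],-0.108],[1,[1,-0.19,0],-0.108],[1,[1,-0.19,0],-0.108],[1,[1,-0.19,0],-0.108]]}}

```text
time: 3.77
tool_pos: [0.5477, 0.0801, 0.2907]
tool_rot: [0.0, 0.698, 0.716, -0.0]
contact_force: [0.5, 0.5, 0.1]
gripper_width: 1.0
grasp_force: 0.0
```

```bash
python3 -c "
from go import *
units([.5915,.137,.221],np.radians(1.5))"
```

```text
t 3.7667 pos [0.5477 0.0801 0.2907] yaw 1.4887236335226233 shift units [0.3715 0.3019 0.4644] turn -3.132324021492106e-05 j [ 0.0111 -0.1467  1.7067 -0.0004  1.5817 -0.0149] F [0.5357 0.4715 0.142 ] g 1.0003394597133246 0.0
```

>>> {"fn": "arm_command", "kwargs": {"moves": [[0,[0.37,0.3,0],0],[0,[0.37,0.3,0],0],[0,[0.37,0.3,0],0],[0,[0.37,0.3,0],0],[0,[0.37,0.3,0.15],0],[0,[0.37,0.3,0.3],0],[0,[0.37,0.3,0.38],0],[0,[0.37,0.3,0.46],0],[0,[0.37,0.3,0.46],0]]}}

```text
time: 4.52
tool_pos: [0.589, 0.1381, 0.2187]
tool_rot: [-0.001, 0.696, 0.718, -0.002]
contact_force: [-0.7, -0.2, 0.7]
gripper_width: 0.498
grasp_force: 0.0
```

```bash
python3 -c "
from go import *
units([.5915,.137,.221],np.radians(1.5))
a=manip.grab_frame('side')['frame'][100:200,250:370,::-1];b=manip.grab_frame('top')['frame'][140:240,220:340,::-1]
cv2.imwrite('pics/c2.png',cv2.resize(np.hstack([a,b]),None,fx=3.3,fy=4,interpolation=2))"
```

```text
t 4.5167 pos [0.589  0.1381 0.2187] yaw 1.705859405622483 shift units [-0.0075  0.0162 -0.0151] turn 0.0005718316822846849 j [ 0.1074  0.0165  1.6702 -0.0002  1.4598  0.0776] F [-0.7298 -0.1544  0.7152] g 0.49846598938803766 0.0
```

View pics/c2.png

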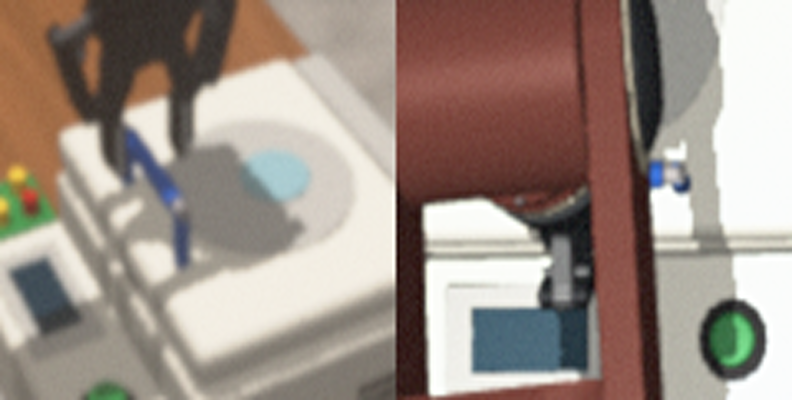

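The side crop shows the bar from (130,135) to (185,200) between the fingertips at (118,170) and (183,145); the grip looks off towards the far post. I check this by projecting the expected points.

```bash
python3 -c "
from go import *
p=manip.grab_frame('side')
f=lambda X:(proj(p,X)-[250,100])*[3.3,4]
y=np.radians(1.5);ay=np.array([-np.sin(y),np.cos(y),0])
for n,X in (('bar mid',[.5915,.137,.215]),('bar +41',np.array([.5915,.137,.215])+.041*ay),('bar -41',np.array([.5915,.137,.215])-.041*ay),('post- foot',np.array([.5915,.137,.175])-.048*ay),('tipF',[.568,.138,.199]),('tipB',[.610,.138,.199])): print(n,f(X))
"
```

```text
bar mid [151.8846 166.7798]
bar +41 [128.7281 133.0111]
bar -41 [176.3443 202.4491]
post- foot [181.5499 262.4212]
tipF [122.8308 197.2063]
tipB [174.6553 180.0367]
```

>>> {"fn": "arm_command", "kwargs": {"moves": [[0,[0,0.013,0],0],[-0.5,[0,0.013,0],0],[-1,[0,0.013,0],0],[-1,[0,0.013,0],0],[-1,[0,0.013,0],0],[-1,[0,0.013,0],0],[-1,[0,0.013,0],0]]}}

```text
time: 5.25
tool_pos: [0.5926, 0.1394, 0.2218]
tool_rot: [0.0, 0.696, 0.718, 0.0]
contact_force: [0.1, -0.7, -0.3]
gripper_width: 0.0
grasp_force: 0.0
```

```bash
python3 -c "
from go import *
units([.5915,.137,.221],np.radians(1.5))"
```

```text
t 5.25 pos [0.5926 0.1394 0.2218] yaw 1.813840369248174 shift units [-0.0157 -0.0078  0.0055] turn 0.0008717788034671508 j [0.1088 0.0202 1.6613 0.     1.4601 0.0772] F [ 0.0865 -0.7022 -0.2576] g 7.463887304936494e-05 0.0
```

```bash
python3 -c "
from go import *
a=manip.grab_frame('side')['frame'][100:200,250:370,::-1]
cv2.imwrite('pics/c3.png',cv2.resize(a,None,fx=6,fy=6,interpolation=2))"
```

```text
(no output)
```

View pics/c3.png

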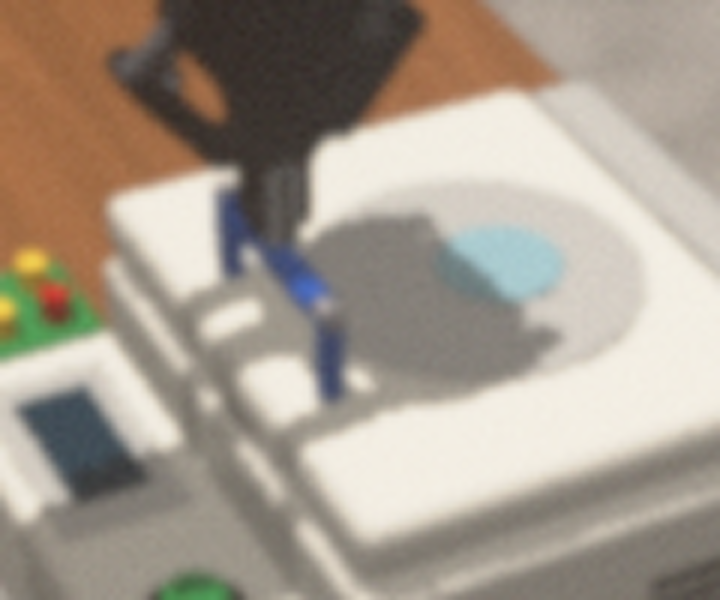

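The closed fingers hold nothing; their tips show at crop (285,235), at the height of the bar's top or above. I check the tip length and the geometry.

```bash
python3 -c "
from go import *
print(manip.tcp_to_tips)
p=manip.grab_frame('side');f=lambda X:(proj(p,X)-[250,100])*6
s=manip.state();t=s['tool_pos'];print(t)
for dz in(.05,.0,-.006,-.025):print(dz,f(t+[0,0,dz]))
for q in('handle','handle_grip'):
  for n in('side','top'):
    P=manip.grab_frame(n)
    print(q,n,[(round(r['confidence'],2),np.round(r['extent'])) for r in manip.search_frame(P,q)[:2]])
for X in ([.5927,.1,.222],[.5927,.1,.215],[.59,.185,.215],[.59,.185,.175],[.592,.089,.215],[.592,.089,.175]):print(X,f(X))
"
```

```text
0.025
[0.5926 0.1394 0.2218]
0.05 [271.6459 125.4005]
0.0 [275.6779 232.5787]
-0.006 [276.1427 244.9331]
-0.025 [277.5889 283.3759]
handle side [(0.51, array([282., 131., 304., 169.]))]
handle top []
handle_grip side [(0.58, array([239., 114., 400., 252.])), (0.48, array([285., 131., 308., 167.]))]
handle_grip top [(0.65, array([295., 178., 308., 188.])), (0.19, array([218.,  93., 352., 202.]))]
[0.5927, 0.1, 0.222] [316.3743 283.6499]
[0.5927, 0.1, 0.215] [316.7252 298.1903]
[0.59, 0.185, 0.215] [226.5317 191.2558]
[0.59, 0.185, 0.175] [230.7658 270.156 ]
[0.592, 0.089, 0.215] [326.7305 313.6265]
[0.592, 0.089, 0.175] [328.4008 394.1553]
```

>>> {"fn": "arm_command", "kwargs": {"moves": [[-1,[0,0,-0.13],0],[-0.5,[0,0,-0.13],0],[0,[0,0,-0.13],0],[0,[0,0,-0.13],0],[0,[0,0,-0.13],0],[0,[0,-0.005,-0.05],0],[0,[0,-0.005,0],0],[0,[0,-0.005,0.03],0],[0,[0,-0.005,0.06],0],[0,[0,-0.005,0.09],0],[0,[0,-0.005,0.09],0]]}}

```text
time: 6.67
tool_pos: [0.5912, 0.1392, 0.2066]
tool_rot: [-0.001, 0.696, 0.718, -0.001]
contact_force: [0.0, 0.7, -0.5]
gripper_width: 0.503
grasp_force: 0.0
```

```bash
python3 -c "
from go import *
units([.5915,.137,.221],np.radians(1.5))
p=manip.grab_frame('side');a=p['frame'][100:200,250:370,::-1]
cv2.imwrite('pics/c4.png',cv2.resize(a,None,fx=6,fy=6,interpolation=2))"
```

```text
t 6.6667 pos [0.5912 0.1392 0.2066] yaw 1.8097713753935376 shift units [-0.0149  0.0016 -0.0959] turn 0.000860476042759812 j [ 0.1088  0.0286  1.6784 -0.      1.437   0.0772] F [ 0.0061  0.7378 -0.5271] g 0.5028869111245495 0.0
```

View pics/c4.png

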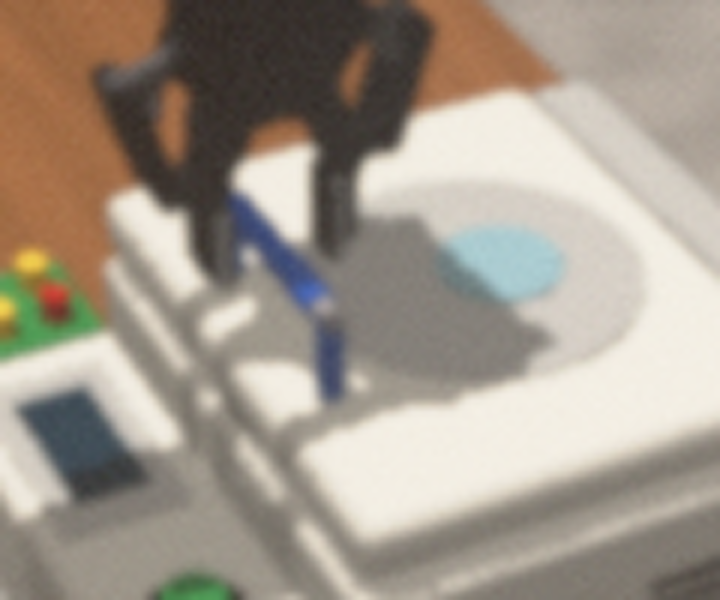

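Front tip at (220,280) and back tip at (335,250) straddle the bar, with tips roughly 7 mm below its axis. I go 6 mm lower and close.

>>> {"fn": "arm_command", "kwargs": {"moves": [[0,[-0.01,0,0.02],0],[0,[-0.01,0,0.04],0],[0,[-0.01,0,0.04],0],[-0.4,[-0.01,0,0.04],0],[-0.5,[-0.01,0,0.04],0]]}}

```text
time: 7.13
tool_pos: [0.592, 0.1378, 0.2025]
tool_rot: [0.0, 0.696, 0.718, 0.0]
contact_force: [-0.2, 0.7, -0.7]
gripper_width: 0.253
grasp_force: 0.0
```

>>> {"fn": "arm_command", "kwargs": {"moves": [[-0.8,[0,0,0],0],[-1,[0,0,0],0],[-1,[0,0,0],0],[-1,[0,0,0],0],[-1,[0,0,0],0]]}}

```text
time: 7.55
tool_pos: [0.5919, 0.1378, 0.2027]
tool_rot: [0.0, 0.696, 0.718, 0.0]
contact_force: [-1.9, 0.7, 2.2]
gripper_width: 0.139
grasp_force: 58.7
```

```bash
python3 -c "
from go import *
units([.5915,.137,.221],np.radians(1.5))"
```

```text
t 7.55 pos [0.5919 0.1378 0.2027] yaw 1.8104141652380725 shift units [-0.0055 -0.0031 -0.1219] turn 0.0008622615701057622 j [ 0.1064  0.0307  1.6829 -0.      1.4278  0.0748] F [-1.9237  0.7443  2.1921] g 0.13947212669010603 58.65414261817932
```

>>> {"fn": "arm_command", "kwargs": {"moves": [[-1,[0,0,-0.015],0],[-1,[0,0,-0.03],0],[-1,[0,0,-0.03],0],[-1,[0,0,-0.03],0]]}}

```text
time: 7.88
tool_pos: [0.592, 0.1378, 0.2057]
tool_rot: [-0.0, 0.696, 0.718, 0.0]
contact_force: [5.4, 1.1, -6.7]
gripper_width: 0.141
grasp_force: 58.5
```

>>> {"fn": "arm_command", "kwargs": {"moves": [[-1,[0,0,-0.012],0],[-1,[0,0,-0.024],0],[-1,[0,0,-0.024],0],[-1,[0,0,-0.024],0]]}}

```text
time: 8.22
tool_pos: [0.593, 0.1378, 0.2098]
tool_rot: [0.001, 0.696, 0.718, 0.001]
contact_force: [8.4, 1.2, -8.1]
gripper_width: 0.137
grasp_force: 58.5
```

>>> {"fn": "arm_command", "kwargs": {"moves": [[-1,[0,0,-0.01],0],[-1,[0,0,-0.02],0],[-1,[0,0,-0.02],0],[-1,[0,0,-0.02],0]]}}

```text
time: 8.55
tool_pos: [0.5937, 0.1379, 0.2128]
tool_rot: [0.002, 0.696, 0.718, 0.002]
contact_force: [11.7, 0.8, -9.7]
gripper_width: 0.136
grasp_force: 58.5
```

Force of only 9.7 N after 10 mm, with a growing x force, means the lid is lifting (uncaught). I shut it and press.

>>> {"fn": "arm_command", "kwargs": {"moves": [[-1,[0,0,0.02],0],[-1,[0,0,0.04],0],[-1,[0,0,0.06],0],[-1,[0,0,0.074],0],[-1,[0,0,0.085],0],[-1,[0,0,0.095],0],[-1,[0,0,0.095],0],[-1,[0,0,0.095],0]]}}

```text
time: 9.22
tool_pos: [0.5917, 0.1379, 0.2016]
tool_rot: [0.0, 0.696, 0.718, -0.0]
contact_force: [-4.5, -1.1, 6.0]
gripper_width: 0.138
grasp_force: 60.0
```

>>> {"fn": "arm_command", "kwargs": {"moves": [[-1,[0,0,0.012],0],[-1,[0,0,0.024],0],[-1,[0,0,0.024],0],[-1,[0,0,0.024],0]]}}

```text
time: 9.55
tool_pos: [0.5912, 0.1378, 0.1996]
tool_rot: [-0.0, 0.696, 0.718, -0.001]
contact_force: [-9.7, -2.1, 12.7]
gripper_width: 0.133
grasp_force: 60.9
```

>>> {"fn": "arm_command", "kwargs": {"moves": [[-1,[0,0,0.012],0],[-1,[0,0,0.024],0],[-1,[0,0,0.024],0],[-1,[0,0,0.024],0]]}}

```text
time: 9.88
tool_pos: [0.5906, 0.1379, 0.1975]
tool_rot: [-0.001, 0.696, 0.718, -0.001]
contact_force: [-15.0, -1.6, 18.7]
gripper_width: 0.134
grasp_force: 61.7
```

>>> {"fn": "arm_command", "kwargs": {"moves": [[-1,[0,0,0.012],0],[-1,[0,0,0.024],0],[-1,[0,0,0.024],0],[-1,[0,0,0.024],0],[-1,[0,0,0.024],0]]}}

```text
time: 10.3
tool_pos: [0.5902, 0.1378, 0.1957]
tool_rot: [-0.001, 0.696, 0.718, -0.002]
contact_force: [-20.2, -2.6, 26.5]
gripper_width: 0.136
grasp_force: 62.5
```

>>> {"fn": "arm_command", "kwargs": {"moves": [[-1,[0,0,-0.04],0],[-1,[0,0,-0.093],0],[-1,[0,0,-0.093],0],[-1,[0,0,-0.093],0]]}}

```text
time: 10.63
tool_pos: [0.5918, 0.1378, 0.2023]
tool_rot: [-0.0, 0.696, 0.718, 0.0]
contact_force: [-1.5, -0.6, 3.7]
gripper_width: 0.134
grasp_force: 59.8
```

>>> {"fn": "arm_command", "kwargs": {"moves": [[-1,[0,0,-0.02],0],[-1,[0,0,-0.04],0],[-1,[0,0,-0.04],0],[-1,[0,0,-0.04],0]]}}

```text
time: 10.97
tool_pos: [0.5922, 0.1378, 0.2068]
tool_rot: [0.0, 0.696, 0.718, 0.0]
contact_force: [4.7, 1.3, -7.0]
gripper_width: 0.138
grasp_force: 58.8
```

>>> {"fn": "arm_command", "kwargs": {"moves": [[-1,[0,0,-0.02],0],[-1,[0,0,-0.034],0],[-1,[0,0,-0.034],0],[-1,[0,0,-0.034],0]]}}

```text
time: 11.3
tool_pos: [0.5922, 0.1378, 0.2106]
tool_rot: [-0.0, 0.696, 0.718, 0.0]
contact_force: [8.6, 1.3, -11.7]
gripper_width: 0.137
grasp_force: 58.5
```

Now 11.7 N at 8 mm with no x drift: caught. I pull slightly more and hold.

>>> {"fn": "arm_command", "kwargs": {"moves": [[-1,[0,0,-0.008],0],[-1,[0,0,-0.008],0],[-1,[0,0,-0.008],0],[-1,[0,0,-0.008],0],[-1,[0,0,-0.008],0],[-1,[0,0,-0.008],0],[-1,[0,0,-0.008],0],[-1,[0,0,-0.008],0],[-1,[0,0,-0.008],0],[-1,[0,0,-0.008],0],[-1,[0,0,-0.008],0],[-1,[0,0,-0.008],0],[-1,[0,0,-0.008],0],[-1,[0,0,-0.008],0],[-1,[0,0,-0.008],0]]}}

```text
time: 12.55
tool_pos: [0.5922, 0.1378, 0.2114]
tool_rot: [-0.0, 0.696, 0.718, -0.0]
contact_force: [9.1, 0.9, -12.6]
gripper_width: 0.138
grasp_force: 58.5
```

```bash
python3 -c "
from go import *
p=manip.grab_frame('side');a=p['frame'][100:200,250:370,::-1]
cv2.imwrite('pics/c5.png',cv2.resize(a,None,fx=6,fy=6,interpolation=2))"
```

```text
(no output)
```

View pics/c5.png

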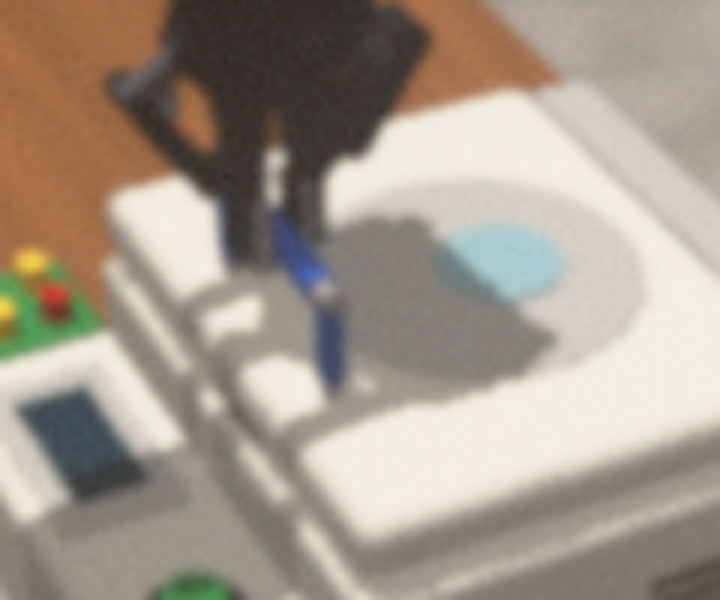

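The lid edge is unchanged and the near end of the bar rose from about (330,310) to (328,292), so the lid holds under the full pull. I lower the handle, let go and rise.

>>> {"fn": "arm_command", "kwargs": {"moves": [[-1,[0,0,0.04],0],[-1,[0,0,0.078],0],[-1,[0,0,0.078],0],[-0.6,[0,0,0.078],0],[-0.3,[0,0,0.078],0],[0,[0,0,0.078],0],[0,[0,0,0.078],0],[0,[0,0,-0.1],0],[0,[0,0,-0.3],0],[0,[0,0,-0.4],0],[0,[0,0,-0.4],0],[-1,[0,0,-0.4],0],[-1,[0,0,-0.4],0],[-1,[0,0,-0.4],0],[-1,[0,0,-0.4],0],[-1,[0,0,-0.4],0]]}}

```text
time: 13.93
tool_pos: [0.5913, 0.1378, 0.273]
tool_rot: [-0.001, 0.696, 0.718, -0.001]
contact_force: [-0.1, 0.7, 0.7]
gripper_width: -0.001
grasp_force: 0.0
```

```bash
python3 -c "
from go import *
p=manip.grab_frame('top')
try:
  c,wh,bp,N=blob(p,(300,210,345,240),(50,90,70),(85,255,255));print(c,wh,N,atz(p,*c,.122))
except Exception as e:print(e)
print([(r['confidence'],r['extent']) for r in manip.search_frame(p,'handle_grip')[:1]])
units([.5185,.0585,.18],np.radians(1.5))"
```

```text
(321.5, 224.5) (13.0, 13.0) 150 [0.5188 0.0581 0.122 ]
[(0.64, [292.4, 179.5, 308.6, 190.7])]
t 14.0333 pos [0.5916 0.1378 0.2737] yaw 1.8092372459293389 shift units [-0.5128 -0.5031  0.6256] turn 0.0008589923498037064 j [ 0.1064 -0.0096  1.6049 -0.      1.5476  0.0748] F [ 1.4477 -0.9006  1.1512] g 0.004266070849860451 0.0
```

>>> {"fn": "arm_command", "kwargs": {"moves": [[-1,[-0.51,-0.5,0],0.25],[-1,[-0.51,-0.5,0],0.25],[-1,[-0.51,-0.5,0],0.25],[-1,[-0.51,-0.5,0],0.25],[-1,[-0.51,-0.5,0],0.25],[-1,[-0.51,-0.5,0],0.25],[-1,[-0.51,-0.5,0],0.25],[-1,[-0.51,-0.5,0],0.25],[-1,[-0.51,-0.5,0],0.25],[-1,[-0.51,-0.5,0],0.25],[-1,[-0.51,-0.5,0],0.25],[-1,[-0.51,-0.5,0],0.25],[-1,[-0.51,-0.5,0],0.25],[-1,[-0.51,-0.5,0.3],0.25],[-1,[-0.51,-0.5,0.6],0.25],[-1,[-0.51,-0.5,0.6],0.25],[-1,[-0.51,-0.5,0.6],0.25]]}}

```text
time: 15.45
tool_pos: [0.5167, 0.0591, 0.1807]
tool_rot: [-0.0, 1.0, 0.016, -0.004]
contact_force: [0.2, 0.5, 0.2]
gripper_width: -0.0
grasp_force: 0.0
```

```bash
python3 -c "
from go import *
units([.5185,.059,.15],np.radians(91.5))
p=manip.grab_frame('side');a=p['frame'][110:230,230:370,::-1]
cv2.imwrite('pics/c6.png',cv2.resize(a,None,fx=5,fy=5,interpolation=2))
f=lambda X:(proj(p,X)-[230,110])*5
t=manip.state()['tool_pos'];print(f(t),f(t-[0,0,.025]),f([.5185,.059,.122]))"
```

```text
t 15.45 pos [0.5167 0.0591 0.1807] yaw -88.19139917658562 shift units [0.0137 0.0009 0.2044] turn 0.0008572245094843146 j [-0.0294 -0.1592  1.9014  0.      1.4076  1.5099] F [0.1737 0.4543 0.1622] g -0.00013924633163404178 0.0
[255.1187 342.3028] [258.1688 383.3662] [262.1031 441.5843]
```

View pics/c6.png

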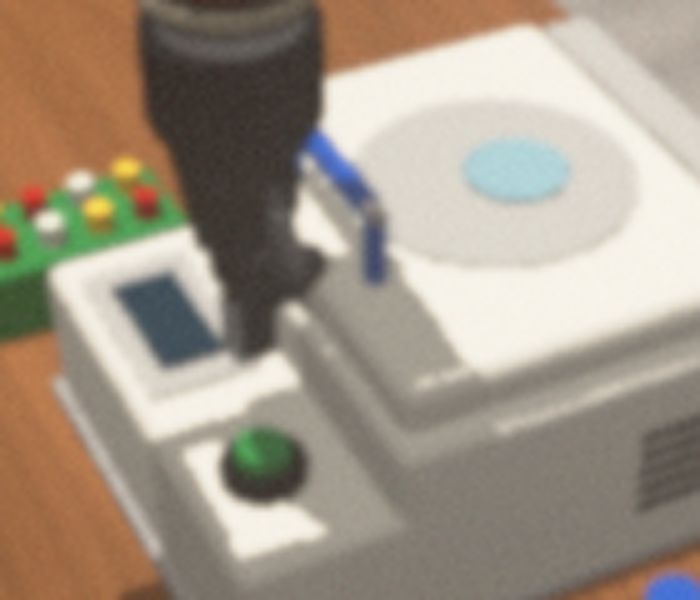

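The tip shows at (253,358), above the green cap at (262,450), and the lid is shut with the handle down. I descend by force.

>>> {"fn": "arm_command", "kwargs": {"moves": [[-1,[0.01,0,0.1],0],[-1,[0.01,0,0.2],0],[-1,[0.01,0,0.22],0],[-1,[0.01,0,0.22],0]]}}

```text
time: 15.83
tool_pos: [0.5217, 0.059, 0.1532]
tool_rot: [0.0, 1.0, 0.016, 0.001]
contact_force: [0.0, 0.2, -0.8]
gripper_width: -0.0
grasp_force: 0.0
```

>>> {"fn": "arm_command", "kwargs": {"moves": [[-1,[0,0,0.02],0],[-1,[0,0,0.04],0],[-1,[0,0,0.04],0]]}}

```text
time: 16.08
tool_pos: [0.5213, 0.0591, 0.1464]
tool_rot: [0.0, 1.0, 0.016, 0.001]
contact_force: [-0.2, -0.7, -0.2]
gripper_width: -0.0
grasp_force: 0.0
```

>>> {"fn": "arm_command", "kwargs": {"moves": [[-1,[-0.017,0,0.015],0],[-1,[-0.017,0,0.03],0],[-1,[-0.017,0,0.03],0]]}}

```text
time: 16.33
tool_pos: [0.5179, 0.059, 0.1407]
tool_rot: [0.0, 1.0, 0.016, -0.0]
contact_force: [-0.0, -1.2, -1.5]
gripper_width: 0.0
grasp_force: 0.0
```

>>> {"fn": "arm_command", "kwargs": {"moves": [[-1,[0,0,0.015],0],[-1,[0,0,0.02],0],[-1,[0,0,0.02],0]]}}

```text
time: 16.58
tool_pos: [0.5181, 0.059, 0.1378]
tool_rot: [-0.0, 1.0, 0.016, -0.0]
contact_force: [-0.0, 0.1, -0.2]
gripper_width: -0.0
grasp_force: 0.0
```

>>> {"fn": "arm_command", "kwargs": {"moves": [[-1,[0,0,0.015],0],[-1,[0,0,0.02],0],[-1,[0,0,0.02],0]]}}

```text
time: 16.83
tool_pos: [0.5181, 0.059, 0.1348]
tool_rot: [-0.0, 1.0, 0.016, -0.0]
contact_force: [-0.2, -0.5, -0.1]
gripper_width: 0.002
grasp_force: 0.0
```

>>> {"fn": "arm_command", "kwargs": {"moves": [[-1,[0,0,0.015],0],[-1,[0,0,0.02],0],[-1,[0,0,0.02],0]]}}

```text
time: 17.08
tool_pos: [0.5181, 0.059, 0.1317]
tool_rot: [-0.0, 1.0, 0.016, -0.0]
contact_force: [0.2, -0.2, -0.0]
gripper_width: -0.002
grasp_force: 0.0
```

>>> {"fn": "arm_command", "kwargs": {"moves": [[-1,[0,0,0.015],0],[-1,[0,0,0.02],0],[-1,[0,0,0.02],0]]}}

```text
time: 17.33
tool_pos: [0.5181, 0.059, 0.1287]
tool_rot: [-0.0, 1.0, 0.016, -0.0]
contact_force: [0.2, 0.5, -0.2]
gripper_width: 0.003
grasp_force: 0.0
```

>>> {"fn": "arm_command", "kwargs": {"moves": [[-1,[0,0,0.015],0],[-1,[0,0,0.02],0],[-1,[0,0,0.02],0]]}}

```text
time: 17.58
tool_pos: [0.5181, 0.059, 0.1257]
tool_rot: [-0.0, 1.0, 0.016, -0.0]
contact_force: [0.1, 0.0, -0.3]
gripper_width: -0.001
grasp_force: 0.0
```

>>> {"fn": "arm_command", "kwargs": {"moves": [[-1,[0,0,0.01],0],[-1,[0,0,0.02],0],[-1,[0,0,0.02],0]]}}

```text
time: 17.83
tool_pos: [0.5181, 0.059, 0.1227]
tool_rot: [-0.0, 1.0, 0.016, -0.0]
contact_force: [0.1, 0.6, -0.1]
gripper_width: -0.0
grasp_force: 0.0
```

```bash
python3 -c "
from go import *
p=manip.grab_frame('side');a=p['frame'][150:230,240:340,::-1]
P=manip.grab_frame('top');b=P['frame'][180:260,270:370,::-1]
cv2.imwrite('pics/c7.png',cv2.resize(np.hstack([a,b]),None,fx=4,fy=6,interpolation=2))
print(manip.state()['contact_force'])"
```

```text
[-0.1818  0.2927  0.133 ]
```

View pics/c7.png

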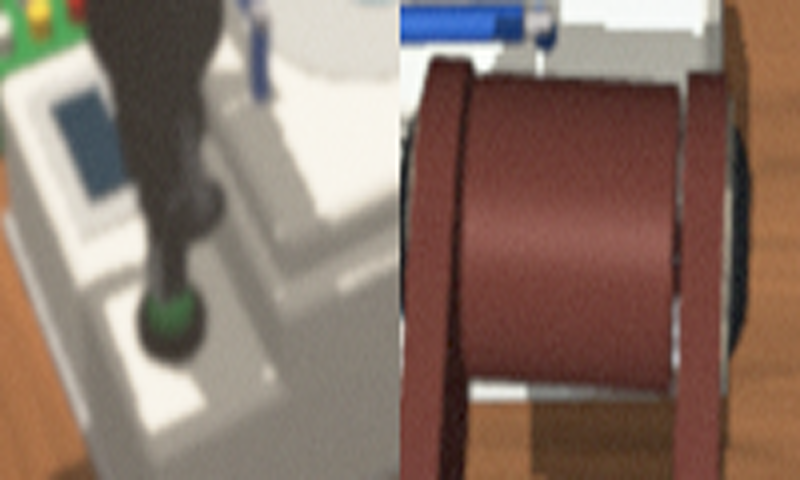

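The fingertip at (170,290) stands just above the centre of the green cap at (172,310). I go on down.

>>> {"fn": "arm_command", "kwargs": {"moves": [[-1,[0,0,0.01],0],[-1,[0,0,0.02],0],[-1,[0,0,0.02],0]]}}

```text
time: 18.18
tool_pos: [0.5185, 0.059, 0.1203]
tool_rot: [-0.0, 1.0, 0.016, 0.0]
contact_force: [-0.6, 0.7, 2.5]
gripper_width: -0.001
grasp_force: 1.0
```

>>> {"fn": "arm_command", "kwargs": {"moves": [[-1,[0,0,0.01],0],[-1,[0,0,0.014],0],[-1,[0,0,0.014],0]]}}

```text
time: 18.43
tool_pos: [0.5186, 0.059, 0.1183]
tool_rot: [0.0, 1.0, 0.016, 0.0]
contact_force: [-0.6, 0.5, 3.4]
gripper_width: 0.001
grasp_force: 1.6
```

Contact with the button. I press it fully down.

>>> {"fn": "arm_command", "kwargs": {"moves": [[-1,[0,0,0.014],0],[-1,[0,0,0.02],0],[-1,[0,0,0.02],0],[-1,[0,0,0.02],0]]}}

```text
time: 18.77
tool_pos: [0.5186, 0.059, 0.1155]
tool_rot: [0.0, 1.0, 0.016, 0.0]
contact_force: [-0.5, 0.3, 5.2]
gripper_width: 0.003
grasp_force: 2.6
```

>>> {"fn": "arm_command", "kwargs": {"moves": [[-1,[0,0,0.01],0],[-1,[0,0,0.02],0],[-1,[0,0,0.02],0],[-1,[0,0,0.02],0]]}}

```text
time: 19.1
tool_pos: [0.5188, 0.059, 0.1153]
tool_rot: [0.0, 1.0, 0.016, -0.0]
contact_force: [-7.9, -0.5, 17.8]
gripper_width: -0.003
grasp_force: 9.4
```

The button bottomed out (17.8 N). I back off straight up.

>>> {"fn": "arm_command", "kwargs": {"moves": [[-1,[0,0,-0.1],0],[-1,[0,0,-0.3],0],[-1,[0,0,-0.6],0],[-1,[0,0,-0.9],0],[-1,[0,0,-0.9],0],[-1,[0,0,-0.9],0],[-1,[-0.5,0,-0.9],0],[-1,[-0.5,0,-0.9],0],[-1,[-0.5,0,-0.9],0],[-1,[-0.5,0,-0.9],0],[-1,[-0.5,0,-0.9],0]]}}

```text
time: 20.02
tool_pos: [0.443, 0.0566, 0.2453]
tool_rot: [-0.0, 1.0, 0.016, -0.001]
contact_force: [-0.2, -0.3, 0.6]
gripper_width: -0.002
grasp_force: 0.0
```

```bash
python3 -c "
from go import *
units([.5185,.059,.15],0)
p=manip.grab_frame('side');cv2.imwrite('pics/c8.png',cv2.resize(p['frame'][90:300,190:440,::-1],None,fx=3,fy=2.8,interpolation=2))"
```

```text
t 20.0167 pos [0.443  0.0566 0.2453] yaw -88.19468235465374 shift units [ 0.505  -0.0001  0.6346] turn -0.24498522876292703 j [-0.0399 -0.4038  1.9895  0.      1.5577  1.4994] F [-0.1679 -0.2564  0.5511] g -0.0021095860355307113 0.0
```

View pics/c8.png

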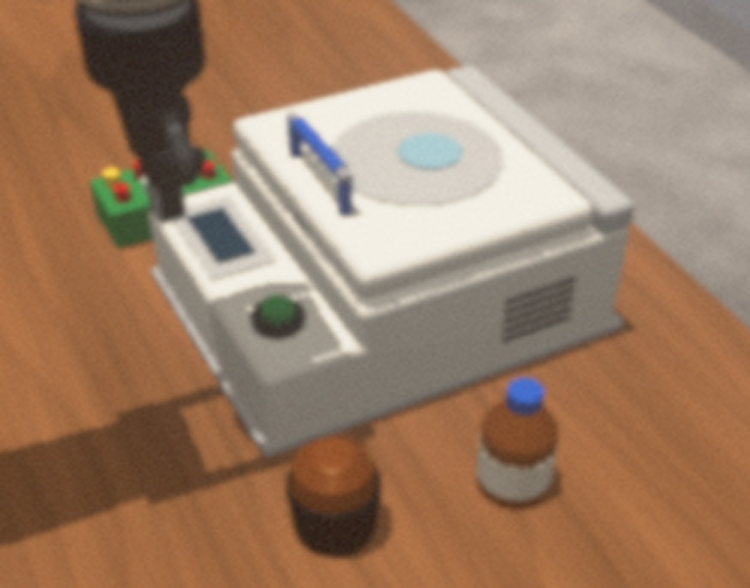

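The lid is shut, the handle is down (320,150), the button is up (277,315), the neighbours have not moved and the robot is clear. I hand in.

```bash
python3 -c "
from plant import manip
print(manip.job_done())"
```

```text
the job is handed in; nothing more can be done
None
```

The job is handed in: the lid was not caught at first, so I shut it, pressed it down until the catch took, and held a 12.6 N tug for over a second with no lift; I then let the handle go, pressed the start button fully and left the lid shut, with the neighbouring things unmoved in the last picture.

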